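# Offer up the splash guard's wing for its hinge pin

## Task

Get the splash guard by the porridge pot ready for its hinge pin: first drop the lock pin with the red knob fully home through the green ballast weight and the guard's foot beneath it, and let go of it. Then take the loose wing panel out of the dish rack by its top rail and bring its brass hinge knuckle midway between the guard's two steel knuckles, the wing upright and square to the guard on the robot's side, so that the three holes line up. Finish while still holding the wing there in the air, resting on nothing, so that a colleague can slip the hinge pin in, and leave the spare pins, the hinge pin and the cup where they are.

Things in the scene. Friction and masses are not known exactly. Their poses are not given: they have to be found in the camera images.
- guard: fixed splash guard: clear panel, aluminium frame 12 mm thick, top 230 mm up. Origin on the table under the hinge axis, z up. Panel in the plane x=0 from y=-16 to -440 mm; -x is the robot's side. Two steel knuckles (22 mm tubes) on the hinge axis, z=70 to 100 and 160 to 190 mm, 60 mm gap. Green weights 100 (x) by 70 (y), tops 40 mm up: near foot x=-100, y=-120 (no pin); far x=100, y=-390 (bolted)
- guard_bore (a point): point on the guard's hinge axis midway between its two knuckles, 130 mm above the table; bores 12 mm wide, vertical; axes as guard
- foot_hole (a point): centre of the mouth of the near foot's hole, in the top of its ballast weight, 40 mm above the table; 12 mm wide, 2 mm chamfer, vertical, through the weight (32 mm) and the foot plate (8 mm), lined up, down to the table. The guard's panel, 230 mm tall, stands 100 mm from it in +x of the guard; the porridge pot, 255 mm tall, stands over 0.2 m off to the right
- lockpin: lock pin, loose, upright in one of the pin block's three holes. Origin at the underside of its collar (23 mm wide, 4 mm thick), which rests on the block's top and will stop on the weight's top; steel shank 10 mm thick, foot tapered over 8 mm, reaches 36 mm below the origin; red knob 18 mm wide from 4 to 38 mm above it; z up; about 50 g
- lockpin_tip (a point): the lower end of the lock pin's shank, 36 mm below lockpin
- pinblock: grey fixed plastic block 170 (x) by 50 (y) by 40 mm high, origin under its centre; three vertical holes 12 mm wide at x = -60, 0 and 60 mm, y = 0, hold the lock pin and the two spare pins in any order
- wing: loose wing panel, about 0.45 kg, standing in the dish rack, its underside 12 mm above the table: clear panel in an aluminium frame 240 (x) by 12 (y) by 200 (z) mm; origin at the middle of the underside, z up, x towards its brass knuckle. Top rail 12 mm thick, z=174 to 200 mm. Centre of mass about 11 mm to the knuckle's side of the middle
- wing_rail (a point): middle of the top of the wing's top rail, 200 mm above its underside, where it can be gripped from above across its thickness (y)
- wing_bore (a point): centre of the wing's brass knuckle (tube 22 mm outside, 12 mm bore, z=76 to 124 mm of the wing), at x=136, y=0, z=100 mm of the wing; axes as wing. A 4 mm leaf joins it to the frame, which ends 16 mm from the bore axis. It enters the guard's gap sideways, 6 mm to spare above and below; in line, wing x is along guard x and the underside 30 mm above the table
- rack: fixed steel wire dish rack, 240 (x) by 112 (y) mm, 55 mm tall; origin under its centre. The wing stands along its x in the middle slot, 14 mm wide, between pairs of upright wires that reach 55 mm above the table
- spare_a: bystander: a spare pin with a black knob in the pin block, same head as the lock pin, shank 8 mm; origin under its collar
- spare_b: bystander: the other spare pin with a black knob
- hingepin: bystander: the colleague's brass hinge pin, 8 mm thick and 150 mm long with a bent end, lying on the table on the public's side of the guard
- cup: bystander: blue plastic cup, 72 mm wide, 90 mm tall, origin under its centre

How it is judged (in metres and radians):
On the way, in this order (a step that is already met when the one before it is completed fails the run):
1. the lock pin is fully home through the weight and the foot, upright, and let go (horizontal distance between lockpin_tip and foot_hole below 0.005 m and height (world z) of lockpin_tip below 0.008 m and angle between lockpin's own z axis and vertical below 0.12 rad and contact force between the fingers and lockpin below 0.2 N), for 0.2 s.
2. the wing is lifted out of the rack in the gripper (height (world z) of wing above 0.025 m and contact force between the fingers and wing above 3 N and contact force between wing and rack below 0.5 N), for 0.2 s.
At the end, for the whole second after the job is handed in: Lock pin home in the foot: tip within 8 mm of the table. Wing held still in the air: bore within 3.5 mm of the hinge axis, knuckle within 5 mm of midway in height, upright within 3.4 deg, square to the guard within 8.6 deg, on the robot's side, under 2 N on the guard, touching nothing else (horizontal distance between lockpin_tip and foot_hole below 0.005 m and height (world z) of lockpin_tip below 0.008 m and angle between lockpin's own z axis and vertical below 0.12 rad and horizontal distance between wing_bore and guard_bore below 0.0035 m and z of wing_bore in the frame of guard between 0.125 and 0.135 m and angle between wing's own z axis and vertical below 0.06 rad and angle between the x axis of wing and the x axis of guard, either way round below 0.15 rad and x of wing in the frame of guard below -0.1 m and contact force between the fingers and wing above 3 N and contact force between wing and guard below 2 N and contact force between wing and rack below 0.5 N and linear speed of wing below 0.02 m/s); the arm keeps its last pose, push and grip.
It fails at once if a spare pin, the hinge pin or the cup is moved more than 20 mm (distance of any of spare_a, spare_b, hingepin, cup from where it was at the start of the episode above 0.02 m).
It also fails if it takes over 59 s, if anything falls off the work surface, if the arm or the gripper's body presses on something with over 40 N, if the wrist force passes 120 N, or if a joint passes its speed limit or range.

## Robot

A 6-joint arm with a two-finger parallel gripper is mounted at the origin on the work surface. World frame = base frame: x ahead of the robot, y to its left, z up, the work surface at z = 0. Lengths are in mm, angles in degrees, forces in N, time in s.
With the tool pointing down it reaches from about 300 to 775 mm from the base axis. Payload 14.6 kg.
Tool frame: the origin (TCP) lies on the centre line of the jaws, within the pads' length; the fingertips stand 14 mm ahead of it and the grasp point (between the pads) lies 5 mm behind it (robot.tip_reach is the x of the fingertips in the tool frame, in mm); x points along the fingers, z is the direction in which the jaws open and shut, and the axes are right-handed (so a half turn about x gives the same grasp; the last joint's range is limited). The gripper opens to 85 mm and grips with 20 to 120 N. Pads are 22 mm wide; open, the fingers measure 114 mm over their backs; the gripper's body (76 mm by 85 mm) begins 54 mm behind the grasp point. The pads swing forward as they close: fully open they stand 13 mm farther back than shut.
Start: joints at [70.439, 17.183, 87.147, -0, 75.671, -3.816], TCP at [149.243, 529.355, 245.281] pointing down, gripper open.
Joint ranges: [-173.82, 173.82], [-45.26, 126.66], [13.44, 144.39], [-59.66, 239.66], [0, 175.72], [-146.38, 146.38]. Speed limits (degrees/s): [127.2, 127.2, 147.25, 180, 180, 180].

## Interface

Orientations are given as [roll, pitch, yaw] about the fixed x, y, z axes, in that order (R = Rz(yaw) Ry(pitch) Rx(roll)).
In Python, from cell import status, vision, hand_in, robot gives the robot as it stands. The module is installed in compiled form; this text tells all that it offers.
- The arm moves only by the shell command python3 -m inch 'ROWS' [OPENING] [FORCE]. ROWS is JSON, a list that holds one entry, the list of rows, each a list of 4 numbers: the shift along the tool's x, y, z in units of 30 mm (1.0 is 30 mm), then the turn about the tool's x in units of 6 degrees (1.0 is 6 degrees). A call has 1 to 5 rows; each row is the pose to reach, as a shift and turn from the pose commanded when the call began, along the tool's axes at that moment; what a row does not reach only later rows make up. A row lasts 1/10 s, in which the tool goes at most 50 mm and 8.59 degrees, less where a joint would pass 70% of its speed; a pose out of reach is approached as far as the arm can. A call with a gripper value outside its range is refused whole. OPENING is the closure in counts, from 0 (fully open) to 255 (shut), set as the call begins (- or left out, the last holds). The fingers move at their own pace and stop on an object; FORCE is the grip in N (left out, the last holds). Time passes only in rows, so rows that repeat a pose let the fingers close. It gives the time, the measured TCP pose, the force and the opening at its end, in the units of the state.
- status.read_state(): the state, without advancing time (a new reading comes with each control period).
- vision.read_camera(name): name is "scene" or "top" or "wrist"; returns a dict with "pixels" (420x560x3 uint8, red, green, blue), "intrinsics" (3x3 intrinsics, pixels), "k1" (the pictures are not rectified: a ray, as slopes to the right and down, at radius r is drawn at 1 + k1 r^2 times it, then the intrinsics apply), "R" (3x3) and "t" (3): a world point X has camera coordinates R X + t. Camera axes: x right, y down, z forward; pixel columns grow to the right and rows downward; lengths in mm; the calibration is good to about 2 mm. A picture is of the moment at which its call begins. There is no depth.
- hand_in(): hands the job in, once; it reports no verdict.
The state is a dict: "clock": time; "joints": joint angles; "joint_vel": joint speeds; "joint_efforts": joint torques, N m; "tcp_pos": TCP position; "tool_rot": TCP orientation; "ft_force": force on the tool from outside, world axes, zero at the start; "torque": the same for the moment, N m; "opening": finger opening in mm.
Only numpy, scipy, OpenCV 4.12 (cv2) and the standard library are available. Lean on these libraries where they do the work, as an engineer would, in place of code of your own. Each camera call takes 0.05 s, during which the arm holds its last target. There are 200 camera calls.

## Working session

There is one attempt and no reset: what is moved stays moved. The work goes in short steps, Python scripts to look and compute and a shell command to move; the robot and the scene stay as the last step left them, time stands still between calls to the robot, and variables do not carry over. Pictures are saved under pics/ and viewed, about 8 in all and at most 12, crops included, and the job is handed in when it is done.

```bash
mkdir -p pics; cat > h.py <<'E'
import numpy as np, cv2
from cell import status, vision
from scipy.spatial.transform import Rotation as Ro
def snap(name,f):
    c=vision.read_camera(name); cv2.imwrite('pics/'+f+'.png',c['pixels'][:,:,::-1]); 
    np.savez('pics/'+f+'.npz',**{k:np.asarray(v) for k,v in c.items()}); return c
def load(f): return np.load('pics/'+f+'.npz')
def ray(c,u,v):
    K=c['intrinsics'];d=np.array([(u-K[0,2])/K[0,0],(v-K[1,2])/K[1,1]]);k=float(c['k1']);x=d.copy()
    for _ in range(20): x=d/(1+k*(x@x))
    R=c['R'];w=R.T@np.array([x[0],x[1],1]);return -R.T@c['t'],w/np.linalg.norm(w)
def atz(c,u,v,z):
    o,w=ray(c,u,v);return o+w*(z-o[2])/w[2]
def tri(obs):
    A=np.zeros((3,3));b=np.zeros(3);L=[]
    for c,u,v in obs:
        o,w=ray(c,u,v);P=np.eye(3)-np.outer(w,w);A+=P;b+=P@o;L.append((o,P))
    X=np.linalg.solve(A,b);return X,[np.linalg.norm(P@(X-o)) for o,P in L]
def proj(c,X):
    p=c['R']@np.asarray(X,float)+c['t'];x=p[:2]/p[2];x=x*(1+float(c['k1'])*(x@x));K=c['intrinsics'];return K[0,0]*x[0]+K[0,2],K[1,1]*x[1]+K[1,2]
E
python3 - <<'E'
from h import *
import numpy as np
for n in('scene','top'):
    c=snap(n,n+'0');print(n,c['intrinsics'],c['k1'],(-c['R'].T@c['t']).round())
s=status.read_state();print(s)
R=Ro.from_euler('xyz',s['tool_rot'],degrees=True).as_matrix();print(R.round(3))
a=cv2.imread('pics/scene0.png');b=cv2.imread('pics/top0.png')
E
```

```text
scene [[501.67941912   0.         282.08722516]
 [  0.         501.67941912 211.54234891]
 [  0.           0.           1.        ]] -0.12072398936093971 [1247. -258.  991.]
top [[430.35724428   0.         278.71571979]
 [  0.         430.35724428 213.22624831]
 [  0.           0.           1.        ]] -0.0976482479237823 [ 417.   63. 1161.]
{'clock': 0.1, 'joints': array([ 7.04402026e+01,  1.72121230e+01,  8.71764209e+01,  3.07178276e-03,
        7.56698239e+01, -3.81587683e+00]), 'joint_vel': array([ 0.08888937, -0.11764235,  0.04583353,  0.0236265 , -0.00968883,
       -0.06657699]), 'joint_efforts': array([ 2.23933588e-03, -5.44384575e+01, -3.62361073e+01,  9.38514717e-06,
        3.05248286e-03, -3.80889458e-05]), 'tcp_pos': array([149.16339694, 529.18934625, 244.78351002]), 'tool_rot': array([ 173.26586312,   89.9415565 , -112.47881929]), 'ft_force': array([-0.10363288, -0.41784689, -0.29230517]), 'torque': array([-0.01318069,  0.00016037, -0.00147336]), 'opening': 85.59823553021194}
[[-0.    -0.962  0.271]
 [-0.001  0.271  0.962]
 [-1.     0.    -0.001]]
```

View pics/scene0.png

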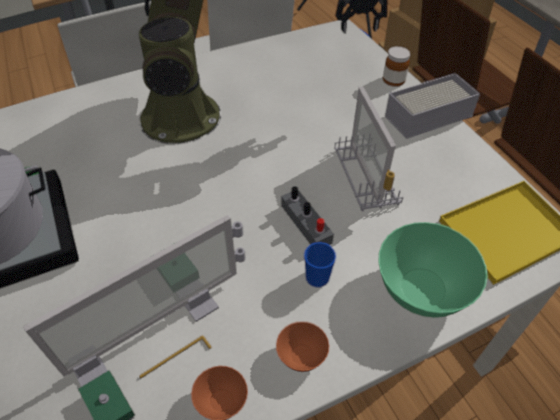

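View pics/top0.png

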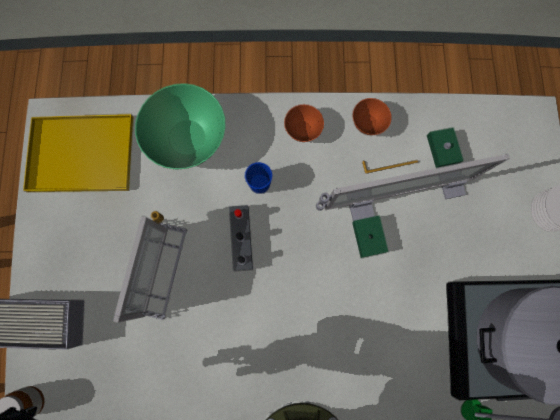

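Scene: red pin (320,225), knuckles (238,229)/(240,255), wing with brass knuckle (390,180). Top: red pin (238,213), foot hole (371,236), guard knuckle (322,200), wing rail (118,320)–(150,218). I'll enlarge these.

```bash
python3 - <<'E'
from h import *
a=cv2.imread('pics/scene0.png');b=cv2.imread('pics/top0.png')
def cr(im,x,y,w,h,s):return cv2.resize(im[y:y+h,x:x+w],None,fx=s,fy=s,interpolation=cv2.INTER_CUBIC)
# 266x300 cells
cells=[cr(a,275,180,66,75,4),cr(a,325,80,88,100,3),cr(a,130,215,132,150,2),cr(b,215,200,66,75,4),cr(b,100,205,88,125,2.4),cr(b,310,180,88,100,3)]
cells=[cv2.resize(x,(264,300)) if x.shape[:2]!=(300,264) else x for x in cells]
cells[4]=cr(b,100,205,110,125,2.4)
cv2.imwrite('pics/m1.png',np.vstack([np.hstack(cells[:3]),np.hstack(cells[3:])]))
E
```

```text
(no output)
```

View pics/m1.png

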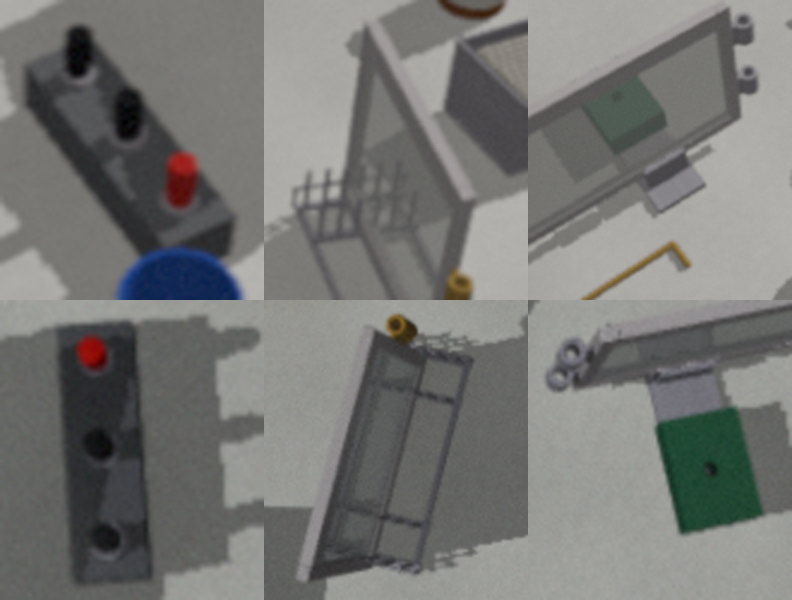

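```bash
python3 - <<'E'
from h import *
a=load('scene0');b=load('top0')
for n,p,q in [('redtop z78',(320.5,220),(237.8,212.5)),('blk1 78',(307.3,204.2),(239.2,235)),('blk2',(294.8,188.2),(241.3,259.3)),
('rail far 212',(360.7,88.7),(119.2,319.6)),('rail near 212',(393.7,146.7),(145.4,218.8)),('wknuck 136',(390,173.3),(157.5,215.4)),
('gk up 190 A',(237.5,225),(324.3,197.3)),('gk up 190 B',(237.5,225),(320.3,206)),('gk low 100 A',(240,251.5),(324.3,197.3)),('gk low 100 B',(240,251.5),(320.3,206)),('hole 40',(174,263.5),(370.7,236))]:
    X,e=tri([(a,*p),(b,*q)]);print(n,X.round(1),np.round(e,1))
E
```

```text
redtop z78 [610.3 159.4  75.4] [0.9 0.9]
blk1 78 [552.1 155.3  74.5] [0.5 0.5]
blk2 [490.9 150.9  74.2] [1.6 1.6]
rail far 212 [351.6 411.2 204.9] [2.9 2.9]
rail near 212 [576.7 361.6 202.3] [3.7 3.7]
wknuck 136 [595.7 352.2 135.2] [3.3 3.3]
gk up 190 A [624.4 -51.2 184.6] [0.4 0.4]
gk up 190 B [607.8 -44.6 162.6] [0.6 0.6]
gk low 100 A [639.8 -58.  114.6] [1.9 1.9]
gk low 100 B [622.4 -51.1  89. ] [0.9 0.9]
hole 40 [ 550.4 -189.4   33.7] [0.2 0.2]
```

```bash
cat >> h.py <<'E'
def plan(x,y,z,yaw=None,s=None):
    "units to move TCP to x,y,z with jaw (tool z) direction yaw"
    s=s or status.read_state();R=Ro.from_euler('xyz',s['tool_rot'],degrees=True).as_matrix()
    d=R.T@(np.array([x,y,z])-s['tcp_pos'])/30;j=np.degrees(np.arctan2(R[1,2],R[0,2]))
    t=0 if yaw is None else -((yaw-j+90)%180-90)/6
    print('tcp',s['tcp_pos'].round(1),'jaw',round(j,2),'tilt',R[:,0].round(4),'clk',round(s['clock'],2),'open',round(s['opening'],1),'F',np.round(s['ft_force'],1),'-> shift',d.round(3),'turn',round(t,3))
E
python3 - <<'E'
from h import *
c=snap('wrist','w0');s=status.read_state();R=Ro.from_euler('xyz',s['tool_rot'],degrees=True).as_matrix()
C=-c['R'].T@c['t'];print('cam in tool',R.T@(C-s['tcp_pos']),'look',R.T@c['R'][2],'right',R.T@c['R'][0],c['intrinsics'][0,0],c['k1'])
plan(560,150,270)
E
```

```text
cam in tool [-128.48904199   84.11808866   -0.19334099] look [ 9.45003149e-01 -3.27060596e-01 -6.44126798e-04] right [7.76752266e-04 2.74893273e-04 9.99999661e-01] 341.5867943532804 -0.0620487677273846
tcp [149.2 529.2 244.9] jaw 74.26 tilt [-3.e-04 -7.e-04 -1.e+00] clk 0.15 open 85.6 F [-0.5  0.3 -0.1] -> shift [ -0.831 -16.61   -8.452] turn 0
```

```bash
python3 -m inch '[[[-0.8,-0.8,-0.4,0],[-0.8,-2.2,-1.1,0],[-0.8,-3.6,-1.8,0],[-0.8,-5,-2.5,0],[-0.8,-6.4,-3.2,0]]]' 100
python3 -m inch '[[[0,-1.4,-0.7,0],[0,-2.8,-1.4,0],[0,-4.2,-2.1,0],[0,-5.6,-2.85,0],[0,-7,-3.55,0]]]'
python3 -m inch '[[[0,-1.4,-0.75,0],[0,-2.7,-1.4,0],[0,-3.2,-1.7,0],[0,-3.2,-1.7,0],[0,-3.2,-1.7,0]]]'
python3 - <<'E'
from h import *
snap('wrist','w1');plan(610,159,200)
E
```

```text
clock: 0.65
tcp_pos: [309.0, 383.4, 269.2]
tool_rot: [146.8, 90.0, -139.0]
ft_force: [0.2, 1.0, -0.4]
opening: 51.9
clock: 1.15
tcp_pos: [482.3, 223.7, 269.2]
tool_rot: [121.4, 90.0, -164.3]
ft_force: [0.0, 0.3, 0.5]
opening: 52.0
clock: 1.65
tcp_pos: [559.3, 150.6, 269.0]
tool_rot: [101.2, 90.0, 175.4]
ft_force: [0.8, -0.1, -0.4]
opening: 52.2
tcp [559.1 151.1 269.2] jaw 74.3 tilt [-4.e-04  1.e-04 -1.e+00] clk 1.7 open 52.0 F [ 0.  -0.1 -0.5] -> shift [ 2.307 -1.563  0.713] turn 0
```

View pics/w1.png

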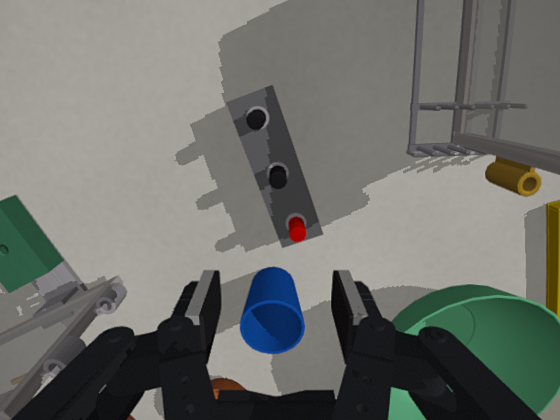

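```bash
python3 -m inch '[[[1,-1,0.4,0],[2.3,-1.56,0.7,0],[2.8,-1.56,0.7,0],[2.8,-1.56,0.7,0],[2.8,-1.56,0.7,0]]]'
cat >> h.py <<'E'
def red(c):
    p=c['pixels'].astype(int);m=((p[:,:,0]>110)&(p[:,:,1]<50)&(p[:,:,2]<50)).astype('uint8')
    n,l,st,ce=cv2.connectedComponentsWithStats(m);i=1+np.argmax(st[1:,4]);return st[i],ce[i],l==i
E
python3 - <<'E'
from h import *
a=load('w1');b=snap('wrist','w2')
for c in(a,b):
    st,ce,_=red(c);print(st,ce,[atz(c,*ce,z).round(1) for z in (59,)])
ca=red(a)[1];cb=red(b)[1];print(tri([(a,*ca),(b,*cb)]),'centroid of knob, z~60')
print('cup rim', atz(a,275,318,90))
im=cv2.imread('pics/w2.png');st,ce,_=red(b);x,y=int(ce[0])-66,max(0,int(ce[1])-50)
im1=cv2.imread('pics/w1.png')
A=cv2.resize(im1[190:270,240:350],None,fx=5,fy=5,interpolation=2)[:, :400];B=cv2.resize(im[y:y+100,x:x+100],None,fx=4,fy=4,interpolation=2)
cv2.imwrite('pics/m2.png',np.hstack([A,B])) if A.shape[0]==B.shape[0] else print(A.shape,B.shape)
print(x,y);plan(610,159,60)
E
```

```text
clock: 2.2
tcp_pos: [610.2, 158.4, 187.0]
tool_rot: [-62.3, 89.9, 12.0]
ft_force: [-0.3, 0.7, 1.5]
opening: 51.7
[289 221  17  21 256] [297.42578125 232.05859375] [array([617.6, 157.9,  59. ])]
[265 201  23  28 484] [276.69421488 215.4607438 ] [array([616.7, 157.1,  59. ])]
(array([612.12090927, 158.43435571,  72.33843091]), [np.float64(0.0726084548561453), np.float64(0.07260845485623077)]) centroid of knob, z~60
cup rim [694.69063641 111.25548962  90.        ]
210 165
tcp [610.5 158.3 187.7] jaw 74.3 tilt [ 2.8e-03  6.0e-04 -1.0e+00] clk 2.25 open 51.7 F [ 0.5 -0.4  0.4] -> shift [4.255 0.032 0.012] turn 0
```

View pics/m2.png

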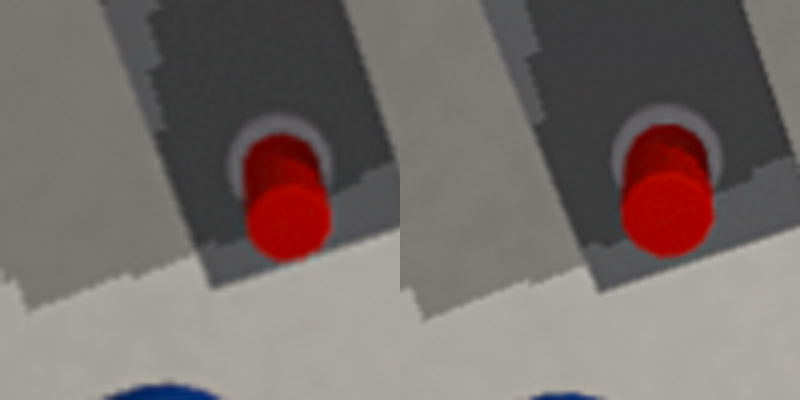

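Knob top centre at w1 (297.6,234.4), w2 (276.75,218.5); collar at w1 (296,222.4), w2 (276.7,203.2).

```bash
python3 - <<'E'
from h import *
a=load('w1');b=load('w2')
for z,p,q in((78,(297.6,234.4),(276.75,218.5)),(44,(296,222.4),(276.7,203.2))):
    print(z,tri([(a,*p),(b,*q)]),atz(a,*p,z).round(1),atz(b,*q,z).round(1))
print(tri([(load('scene0'),320.5,220),(load('top0'),237.8,212.5),(a,297.6,234.4),(b,276.75,218.5)]))
for p in((4,250),):print('hole',atz(a,*p,40))
for z in(100,190):print(z,proj(a,(624,-51,z)))
E
```

```text
78 (array([613.42559034, 158.10042681,  75.35141105]), [np.float64(0.0684791136209588), np.float64(0.06847911362095807)]) [612.3 158.3  78. ] [612.5 158.3  78. ]
44 (array([609.56404076, 159.02213281,  50.50924392]), [np.float64(0.2018369857723995), np.float64(0.20183698577241824)]) [612.1 158.6  44. ] [611.4 158.7  44. ]
(array([611.56397587, 158.55778446,  78.07909033]), [np.float64(0.9749119913117404), np.float64(2.138183864158824), np.float64(0.6741249316149209), np.float64(0.9202772784754192)])
hole [ 553.43095311 -188.58640232   40.        ]
100 (np.float64(105.909138420222), np.float64(302.77644434487524))
190 (np.float64(55.52439204171378), np.float64(365.97112282775805))
```

```bash
python3 -m inch '[[[1,-0.04,0.01,0],[2.2,-0.04,0.01,0],[3.2,-0.04,0.01,0],[3.9,-0.04,0.01,0],[4.12,-0.04,0.01,0]]]'
python3 -m inch '[[[0,0,0,0],[0,0,0,0],[0,0,0,0],[0,0,0,0],[0,0,0,0]]]' 255 40
python3 -m inch '[[[0,0,0,0],[0,0,0,0],[0,0,0,0]]]'
python3 - <<'E'
from h import *
plan(611.7,158.4,64)
E
```

```text
clock: 2.75
tcp_pos: [611.3, 157.8, 61.5]
tool_rot: [112.0, 90.0, -173.7]
ft_force: [-0.4, 0.2, -0.1]
opening: 51.8
clock: 3.25
tcp_pos: [612.6, 157.9, 63.9]
tool_rot: [-62.6, 89.8, 11.6]
ft_force: [-1.5, -0.0, 9.2]
opening: 16.5
clock: 3.55
tcp_pos: [612.6, 157.9, 63.9]
tool_rot: [-63.0, 89.8, 11.3]
ft_force: [-1.6, 0.5, 8.1]
opening: 16.7
tcp [612.6 157.9  63.9] jaw 74.26 tilt [ 3.1e-03  6.0e-04 -1.0e+00] clk 3.55 open 16.7 F [-1.6  0.5  8.1] -> shift [-0.003  0.034  0.006] turn 0
```

```bash
python3 -m inch '[[[-0.8,0,0,0],[-2,0,0,0],[-3.2,0,0,0],[-3.4,1,-0.3,0],[-3.4,2.4,-0.7,0]]]'
python3 -m inch '[[[0,0.4,-0.9,0],[0,0.4,-2.4,0],[0,0,-3.9,0],[0,-0.4,-5.4,0],[0,-0.8,-6.9,0]]]'
python3 -m inch '[[[0,-0.3,-1.4,0],[0,-0.6,-2.5,0],[0,-0.8,-3.1,0],[0,-0.8,-3.1,0],[0,-0.8,-3.1,0]]]'
python3 - <<'E'
from h import *
snap('wrist','w3');plan(552,-189,165)
E
```

```text
clock: 4.05
tcp_pos: [537.2, 157.0, 165.9]
tool_rot: [-61.8, 89.7, 12.4]
ft_force: [0.1, 0.6, -0.7]
opening: 16.7
clock: 4.55
tcp_pos: [503.5, -50.5, 164.9]
tool_rot: [-85.3, 89.9, -11.1]
ft_force: [0.9, 0.2, -0.6]
opening: 16.7
clock: 5.05
tcp_pos: [501.6, -144.6, 164.2]
tool_rot: [-82.0, 90.0, -7.8]
ft_force: [0.1, -0.3, -0.9]
opening: 16.7
tcp [ 501.6 -144.1  164.1] jaw 74.27 tilt [ 5.e-04 -0.e+00 -1.e+00] clk 5.1 open 16.8 F [-0.6  0.5 -0.4] -> shift [-0.029 -2.023 -0.985] turn 0
```

View pics/w3.png

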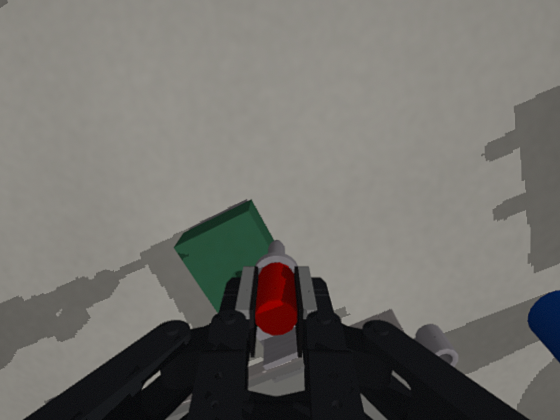

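Pin held upright, shank tip at (279,243); the fingers hide the hole, so I view it from either side.

```bash
python3 -m inch '[[[0,0.6,1.2,0],[0,0.9,1.9,0],[0,0.9,1.9,0],[0,0.9,1.9,0]]]'
python3 - <<'E'
from h import *
snap('wrist','w4');plan(490,-260,165)
E
python3 -m inch '[[[0,-0.3,-1.4,0],[0,-0.6,-2.9,0],[0,-1,-4.3,0],[0,-1.4,-5.4,0],[0,-1.4,-5.4,0]]]'
python3 -m inch '[[[0,0,0,0],[0,0,0,0]]]'
python3 - <<'E'
from h import *
b=snap('wrist','w5');a=load('w4');plan(552,-189,165)
A=cv2.imread('pics/w4.png');B=cv2.imread('pics/w5.png')
pa=proj(a,(552,-189,40));pb=proj(b,(552,-189,40));print(pa,pb)
out=[]
for im,p in((A,pa),(B,pb)):
    x=int(np.clip(p[0]-50,0,460));y=int(np.clip(p[1]-50,0,320));print(x,y);out.append(cv2.resize(im[y:y+100,x:x+100],None,fx=4,fy=4,interpolation=2))
cv2.imwrite('pics/m3.png',np.hstack(out))
E
```

```text
clock: 5.5
tcp_pos: [491.2, -81.5, 164.1]
tool_rot: [-91.3, 90.0, -17.0]
ft_force: [-0.5, -1.1, -1.2]
opening: 16.4
tcp [491.2 -82.1 164. ] jaw 74.33 tilt [ 6.e-04 -2.e-04 -1.e+00] clk 5.55 open 16.9 F [ 0.3 -0.4 -1.1] -> shift [-0.032 -1.563 -5.719] turn 0
clock: 6.05
tcp_pos: [487.1, -253.9, 163.5]
tool_rot: [-144.7, 90.0, -70.7]
ft_force: [0.6, 0.1, -0.6]
opening: 16.7
clock: 6.25
tcp_pos: [487.4, -249.3, 163.6]
tool_rot: [62.7, 90.0, 137.0]
ft_force: [-0.7, -0.9, -0.5]
opening: 16.6
tcp [ 487.5 -249.1  163.7] jaw 74.31 tilt [-1.e-04  2.e-04 -1.e+00] clk 6.3 open 16.8 F [ 0.6  0.2 -1.5] -> shift [-0.043 -1.527  2.508] turn 0
(np.float64(176.2265964872936), np.float64(304.3758990147905)) (np.float64(367.4371672614899), np.float64(262.1589894414934))
126 254
317 212
```

View pics/m3.png

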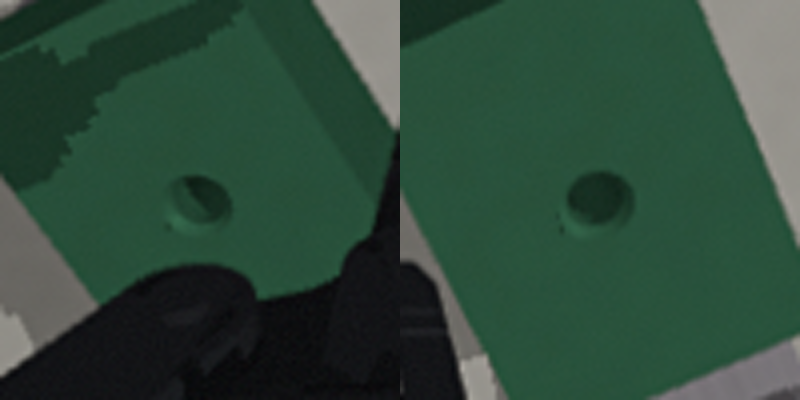

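```bash
python3 - <<'E'
from h import *
a=load('w4');b=load('w5');p=(175.5,305.2);q=(366.2,263)
print(tri([(a,*p),(b,*q)]),atz(a,*p,40),atz(b,*q,40),atz(load('top0'),370.7,236,40),tri([(a,*p),(b,*q),(load('scene0'),174,263.5),(load('top0'),370.7,236)]))
# held pin: tool frame offset of tip for each
c=load('w3');print('tip',[atz(c,279,244,z)-[501.6,-144.1,0] for z in(98,105,110)])
for f in ('w3','w4','w5'):
    im=load(f);st,ce,m=red(im);print(st,ce)
im=cv2.imread('pics/w5.png')[200:320,220:340];cv2.imwrite('pics/m4.png',cv2.resize(im,None,fx=5,fy=5,interpolation=2))
E
```

```text
(array([ 552.73928759, -190.08465118,   39.67794196]), [np.float64(0.060948447157078756), np.float64(0.06094844715710658)]) [ 552.6274586  -189.93468054   40.        ] [ 552.48240434 -190.13457279   40.        ] [ 549.62844847 -188.24331066   40.        ] (array([ 552.40962745, -189.64189265,   38.31461546]), [np.float64(1.3114247635135383), np.float64(0.9595733899429278), np.float64(1.2383602815679466), np.float64(2.727533851043722)])
tip [array([ 3.8793409 ,  0.18751538, 98.        ]), array([  0.82375939,   0.97913206, 105.        ]), array([ -1.35879882,   1.54457255, 110.        ])]
[256 263  30  51 402] [274.39054726 294.74626866]
[256 263  30  52 424] [274.31132075 293.7995283 ]
[256 263  30  52 468] [274.35683761 292.78846154]
```

View pics/m4.png

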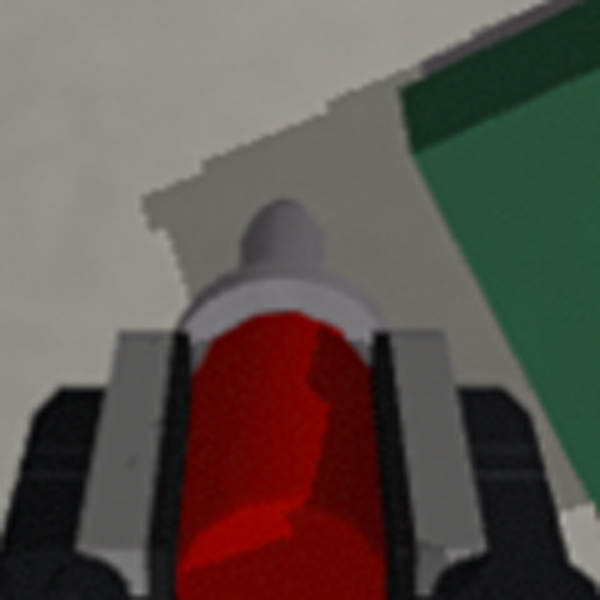

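```bash
python3 - <<'E'
from h import *
b=load('w5');t=np.array([487.5,-249.1])
for v in(242,243.5):print('tip rel tcp',v,(atz(b,277,v,103.8)[:2]-t).round(1))
# collar underside edge far rim (277,255.6): outermost silhouette point; collar centre guess via projecting circle
for dx in(-3,-1.5,0,1.5):
    o=t+np.array([dx,0]);th=np.radians(np.arange(0,360,5))
    def top(z,r):
        P=np.array([proj(b,(o[0]+r*np.cos(k),o[1]+r*np.sin(k),z)) for k in th]);return P[:,1].min().round(1),P[:,0].min().round(1),P[:,0].max().round(1)
    print(dx,'collar bot',top(139.8,11.5),'collar top',top(143.8,11.5),'tip r3',top(103.8,3),'shank z112',top(112,5))
E
```

```text
tip rel tcp 242 [-0.6  0.5]
tip rel tcp 243.5 [0.3 0.2]
-3 collar bot (np.float64(246.2), np.float64(252.0), np.float64(298.0)) collar top (np.float64(249.7), np.float64(251.5), np.float64(298.5)) tip r3 (np.float64(234.0), np.float64(270.2), np.float64(280.2)) shank z112 (np.float64(236.3), np.float64(266.5), np.float64(283.8))
-1.5 collar bot (np.float64(248.9), np.float64(252.9), np.float64(298.7)) collar top (np.float64(252.5), np.float64(252.4), np.float64(299.3)) tip r3 (np.float64(236.3), np.float64(270.8), np.float64(280.8)) shank z112 (np.float64(238.6), np.float64(267.2), np.float64(284.5))
0 collar bot (np.float64(251.6), np.float64(253.8), np.float64(299.5)) collar top (np.float64(255.2), np.float64(253.3), np.float64(300.0)) tip r3 (np.float64(238.5), np.float64(271.5), np.float64(281.5)) shank z112 (np.float64(240.9), np.float64(267.9), np.float64(285.2))
1.5 collar bot (np.float64(254.2), np.float64(254.7), np.float64(300.2)) collar top (np.float64(257.9), np.float64(254.2), np.float64(300.8)) tip r3 (np.float64(240.7), np.float64(272.2), np.float64(282.2)) shank z112 (np.float64(243.2), np.float64(268.6), np.float64(285.8))
```

```bash
python3 -m inch '[[[0,-0.6,1,0],[0,-1.3,2.1,0],[0,-1.55,2.47,0],[0,-1.55,2.47,0],[0,-1.55,2.47,0]]]'
python3 -m inch '[[[0,0,0,0],[0,0,0,0]]]'
python3 - <<'E'
from h import *
plan(552.4,-190.2,115);plan(552.4,-190.2,62)
E
```

```text
clock: 6.8
tcp_pos: [552.0, -191.0, 163.6]
tool_rot: [108.6, 90.0, -177.1]
ft_force: [0.1, 0.5, -1.2]
opening: 16.9
clock: 7.0
tcp_pos: [551.8, -191.8, 163.8]
tool_rot: [-126.1, 90.0, -51.9]
ft_force: [0.5, -0.3, -1.4]
opening: 16.5
tcp [ 551.8 -191.8  163.8] jaw 74.2 tilt [ 1.e-04 -1.e-04 -1.e+00] clk 7.0 open 16.5 F [ 0.5 -0.3 -1.4] -> shift [ 1.628 -0.003  0.056] turn 0
tcp [ 551.8 -191.8  163.8] jaw 74.2 tilt [ 1.e-04 -1.e-04 -1.e+00] clk 7.0 open 16.5 F [ 0.5 -0.3 -1.4] -> shift [ 3.395e+00 -3.000e-03  5.600e-02] turn 0
```

```bash
python3 -m inch '[[[0.5,0,0.05,0],[1.2,0,0.05,0],[1.8,0,0.05,0],[1.9,0,0.05,0],[1.9,0,0.05,0]]]'
python3 - <<'E'
from h import *
plan(552.4,-190.2,62);b=snap('wrist','w6')
E
python3 -m inch '[[[0.15,0,0,0],[0.3,0,0,0],[0.45,0,0,0],[0.6,0,0,0],[0.6,0,0,0]]]'
python3 - <<'E'
from h import *
plan(552.4,-190.2,62)
E
```

```text
clock: 7.5
tcp_pos: [552.5, -190.1, 106.8]
tool_rot: [85.6, 90.0, 159.8]
ft_force: [0.2, -0.5, 0.1]
opening: 16.7
tcp [ 552.5 -190.1  106.8] jaw 74.22 tilt [-5.e-04  2.e-04 -1.e+00] clk 7.5 open 16.7 F [ 0.2 -0.5  0.1] -> shift [ 1.492e+00  1.000e-03 -6.000e-03] turn 0
clock: 8.05
tcp_pos: [552.5, -189.6, 87.9]
tool_rot: [82.2, 89.9, 156.5]
ft_force: [-0.1, 0.4, 0.4]
opening: 17.0
tcp [ 552.5 -189.6   87.9] jaw 74.26 tilt [-1.1e-03  5.0e-04 -1.0e+00] clk 8.05 open 17.0 F [-0.1  0.4  0.4] -> shift [ 0.864 -0.004 -0.021] turn 0
```

Tip is now at about z 28, inside the hole, without force. Pushing home.

```bash
python3 -m inch '[[[0.2,0,0,0],[0.4,0,0,0],[0.6,0,0,0],[0.75,0,0,0],[0.75,0,0,0]]]'
python3 -m inch '[[[0.05,0,0,0],[0.1,0,0,0],[0.1,0,0,0]]]'
python3 - <<'E'
from h import *
plan(552.4,-190.2,62)
E
```

```text
clock: 8.55
tcp_pos: [552.4, -189.6, 65.3]
tool_rot: [84.8, 89.9, 159.1]
ft_force: [0.1, 0.4, -0.6]
opening: 17.0
clock: 8.85
tcp_pos: [553.0, -189.8, 63.9]
tool_rot: [-96.4, 90.0, -22.2]
ft_force: [-1.9, 1.9, 5.7]
opening: 16.6
tcp [ 553.  -189.8   63.9] jaw 74.26 tilt [ 7.e-04 -3.e-04 -1.e+00] clk 8.85 open 16.6 F [-1.9  1.9  5.7] -> shift [ 0.063  0.015 -0.019] turn 0
```

```bash
python3 -m inch '[[[0,0,0,0],[0,0,0,0],[0,0,0,0],[0,0,0,0],[0,0,0,0]]]' 110
python3 -m inch '[[[-0.5,0,0,0],[-1.5,0,0,0],[-2.8,0,0,0],[-4.2,0,0,0],[-4.8,0.8,0,0]]]'
python3 -m inch '[[[-0.6,1.2,0,0],[-1.4,2.4,0.4,0],[-2.2,3.4,1.4,0],[-3,4,2.6,0],[-3,4.3,4,0]]]'
python3 - <<'E'
from h import *
snap('wrist','w7');snap('top','top1')
plan(430,320,300)
E
```

```text
clock: 9.35
tcp_pos: [552.8, -189.7, 63.1]
tool_rot: [70.1, 90.0, 144.4]
ft_force: [0.9, 0.3, 0.7]
opening: 48.5
clock: 9.85
tcp_pos: [531.3, -183.8, 212.2]
tool_rot: [-96.6, 89.6, -22.3]
ft_force: [0.3, 0.3, 0.1]
opening: 48.8
clock: 10.35
tcp_pos: [437.5, -31.8, 301.7]
tool_rot: [-83.6, 89.6, -9.4]
ft_force: [0.9, 0.3, -0.4]
opening: 48.3
tcp [437.8 -29.2 299.3] jaw 74.48 tilt [ 3.4e-03  2.0e-04 -1.0e+00] clk 10.45 open 48.4 F [-0.3  0.6 -0.1] -> shift [-0.022  3.365 11.148] turn 0
```

```bash
python3 -m inch '[[[0,0.45,1.5,0],[0,0.9,3,0],[0,1.35,4.5,0],[0,1.8,6,0],[0,2.25,7.5,0]]]'
python3 -m inch '[[[0,0.45,1.5,0],[0,0.9,3,0],[0,1.1,3.6,0],[0,1.1,3.6,0],[0,1.1,3.6,0]]]'
python3 - <<'E'
from h import *
snap('wrist','w8');plan(430,450,300)
E
python3 -m inch '[[[0,0.4,1.4,0],[0,0.8,2.8,0],[0,1.15,4.17,0],[0,1.15,4.17,0],[0,1.15,4.17,0]]]'
python3 - <<'E'
from h import *
snap('wrist','w9');plan(464,386,300)
a=cv2.imread('pics/w7.png')
A=cv2.imread('pics/w8.png');B=cv2.imread('pics/w9.png')
c=load('w7');p=proj(c,(552,-189,50));print(p,proj(c,(624,-51,190)))
for f in('w8','w9'):print([np.round(proj(load(f),X)) for X in((352,411,212),(577,362,212))])
x=int(np.clip(p[0]-40,0,480));y=int(np.clip(p[1]-40,0,340))
cr=cv2.resize(a[y:y+80,x:x+80],(240,240))
W=np.hstack([cv2.resize(A,(400,300)),cv2.resize(B,(400,300))])
bot=np.zeros((240,800,3),'uint8');bot[:,:240]=cr;bot[:,260:580]=cv2.resize(a,(320,240))
cv2.imwrite('pics/m5.png',np.vstack([W,bot]))
E
```

```text
clock: 10.95
tcp_pos: [433.8, 203.6, 298.1]
tool_rot: [-62.1, 89.9, 12.1]
ft_force: [0.5, -0.3, -0.5]
opening: 48.4
clock: 11.45
tcp_pos: [431.8, 314.5, 297.5]
tool_rot: [-165.7, 90.0, -91.4]
ft_force: [0.3, 0.6, 0.8]
opening: 48.5
tcp [431.9 314.1 297.6] jaw 74.22 tilt [ 2.e-04 -1.e-04 -1.e+00] clk 11.5 open 48.5 F [-0.7  0.3  0.3] -> shift [-0.081  1.292  4.341] turn 0
clock: 12.0
tcp_pos: [432.8, 444.1, 297.0]
tool_rot: [167.5, 90.0, -118.2]
ft_force: [0.4, -0.8, 0.1]
opening: 48.6
tcp [433.  443.5 297.4] jaw 74.19 tilt [ 1.e-04 -2.e-04 -1.e+00] clk 12.05 open 48.4 F [-0.2 -1.   0.4] -> shift [-0.086 -1.517 -1.564] turn 0
(np.float64(182.92352597306797), np.float64(289.054225291522)) (np.float64(310.33978816931614), np.float64(398.0405305608697))
[array([398.,  64.]), array([381., 373.])]
[array([188., 123.]), array([229., 405.])]
```

View pics/m5.png

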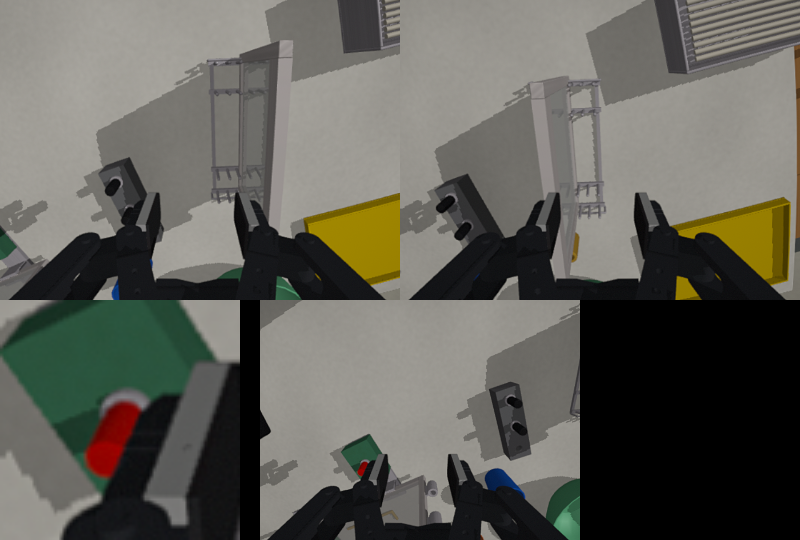

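```bash
python3 - <<'E'
from h import *
A=cv2.imread('pics/w8.png');B=cv2.imread('pics/w9.png')
a=cv2.resize(A[40:190,340:440],None,fx=4,fy=4,interpolation=2)
b=np.hstack([cv2.resize(B[100:200,160:260],None,fx=3,fy=3,interpolation=2)])
b2=cv2.resize(B[315:415,180:280],None,fx=3,fy=3,interpolation=2)
cv2.imwrite('pics/m6.png',np.hstack([a,np.vstack([b,b2])]))
E
```

```text
(no output)
```

View pics/m6.png

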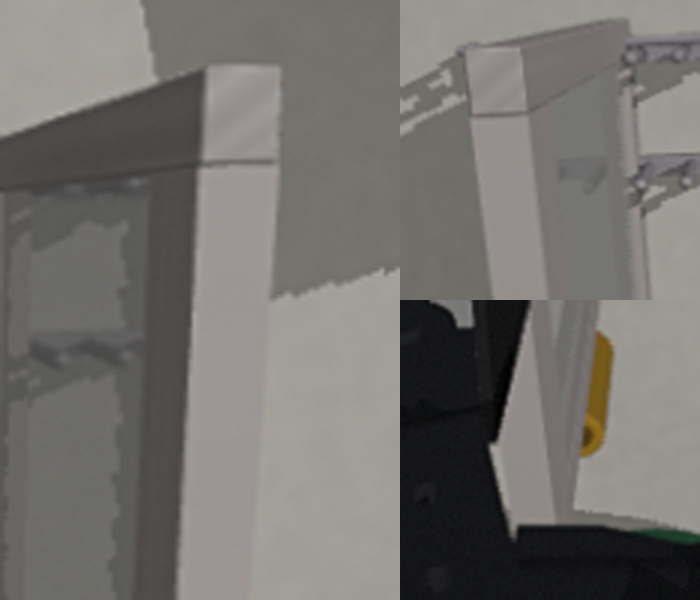

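```bash
python3 - <<'E'
from h import *
a=load('w8');b=load('w9')
E,e=tri([(a,400.5,56.5),(b,191.2,115.3)]);print('end',E,e)
p=atz(a,400.5,56.5,212);p2=atz(a,394.5,187.5,212);q=atz(b,191.2,115.3,212);q2=atz(b,200.7,198.3,212)
for u,v in((p,p2),(q,q2)):print(u.round(1),v.round(1),np.degrees(np.arctan2(*(v-u)[1::-1])))
K=atz(b,244.3,360.7,136);print('knuckle',K)
E=(p+q)/2
d=(K-E)[:2];print('end->knuckle',np.linalg.norm(d),'(256) ang',np.degrees(np.arctan2(d[1],d[0])))
u=d/np.linalg.norm(d);m=E[:2]+u*120;print('mid',m,'from knuckle',K[:2]-136*u)
plan(*m,300,np.degrees(np.arctan2(u[1],u[0]))+90)
# height check: triangulate line lateral
E
```

```text
end [348.42868126 413.7768246  210.38426925] [np.float64(0.06353292931273702), np.float64(0.06353292931281296)]
[348.5 413.2 212. ] [425.8 396.2 212. ] -12.411926196106593
[348.4 414.2 212. ] [399.6 402.1 212. ] -13.295376108704138
knuckle [599.71387424 361.56302291 136.        ]
end->knuckle 256.61363094793217 (256) ang -11.720030193801128
mid [465.9483837  389.31329679] from knuckle [466.54922158 389.18865017]
tcp [433.  443.5 297.4] jaw 74.19 tilt [ 1.e-04 -2.e-04 -1.e+00] clk 12.05 open 48.4 F [-0.2 -1.   0.4] -> shift [-0.086 -1.55  -1.44 ] turn -0.681
```

```bash
python3 -m inch '[[[0,-1,-0.7,-0.3],[0,-1.9,-1.4,-0.62],[0,-1.9,-1.41,-0.62],[0,-1.9,-1.41,-0.62],[0,-1.9,-1.41,-0.62]]]'
python3 -m inch '[[[0,0,0,0],[0,0,0,0]]]'
python3 - <<'E'
from h import *
plan(476.8,387,193,77.9)
E
```

```text
clock: 12.55
tcp_pos: [475.7, 388.3, 297.7]
tool_rot: [-34.5, 90.0, 43.4]
ft_force: [-0.9, 0.2, 0.8]
opening: 48.4
clock: 12.75
tcp_pos: [475.4, 389.0, 297.2]
tool_rot: [-3.3, 90.0, 74.7]
ft_force: [0.9, 0.1, 0.1]
opening: 48.6
tcp [475.4 389.  297.2] jaw 78.01 tilt [ 0.  0. -1.] clk 12.75 open 48.6 F [0.9 0.1 0.1] -> shift [ 3.475 -0.059 -0.057] turn 0.019
```

```bash
python3 -m inch '[[[1,-0.06,-0.06,0],[2.2,-0.06,-0.06,0],[3,-0.06,-0.06,0],[3.47,-0.06,-0.06,0],[3.47,-0.06,-0.06,0]]]'
python3 -m inch '[[[0,0,0,0],[0,0,0,0],[0,0,0,0],[0,0,0,0],[0,0,0,0]]]' 255 80
python3 -m inch '[[[0,0,0,0],[0,0,0,0]]]'
python3 - <<'E'
from h import *
plan(476.8,387,193,77.9);snap('wrist','w10')
E
```

```text
clock: 13.25
tcp_pos: [476.6, 386.5, 191.5]
tool_rot: [137.3, 89.8, -144.7]
ft_force: [-0.1, -0.0, 0.2]
opening: 48.6
clock: 13.75
tcp_pos: [477.6, 386.4, 194.7]
tool_rot: [-58.7, 89.9, 19.3]
ft_force: [-0.7, -2.6, 6.1]
opening: 11.1
clock: 13.95
tcp_pos: [477.6, 386.4, 194.7]
tool_rot: [-59.4, 89.9, 18.6]
ft_force: [-2.5, -2.2, 6.5]
opening: 10.5
tcp [477.6 386.4 194.7] jaw 77.95 tilt [ 1.6e-03  5.0e-04 -1.0e+00] clk 13.95 open 10.5 F [-2.5 -2.2  6.5] -> shift [0.057 0.029 0.013] turn 0.008
```

```bash
python3 -m inch '[[[-0.3,0,0,0],[-0.7,0,0,0],[-1.1,0,0,0],[-1.6,0,0,0],[-2.1,0,0,0]]]'
python3 -m inch '[[[-0.5,0,0,0],[-1,0,0,0],[-1.5,0,0,0],[-1.5,0,0,0],[-1.5,0,0,0]]]'
python3 - <<'E'
from h import *
snap('wrist','w11');c=snap('scene','scene2');plan(420,200,303,102)
a=cv2.imread('pics/w11.png');b=cv2.imread('pics/scene2.png')
cv2.imwrite('pics/m7.png',np.hstack([cv2.resize(a,(400,300)),cv2.resize(b[20:260,240:560],(400,300))]))
E
```

```text
clock: 14.5
tcp_pos: [477.3, 386.8, 257.9]
tool_rot: [-29.7, 89.9, 48.3]
ft_force: [0.0, -0.1, -3.2]
opening: 10.9
clock: 15.0
tcp_pos: [477.2, 386.7, 301.4]
tool_rot: [-31.2, 89.9, 46.8]
ft_force: [0.2, -0.2, -5.2]
opening: 10.9
tcp [477.  386.5 300.3] jaw 77.98 tilt [-9.e-04 -5.e-04 -1.e+00] clk 15.1 open 11.2 F [ 0.5 -0.3 -4. ] -> shift [-0.084  0.564 -6.476] turn -4.003
```

View pics/m7.png

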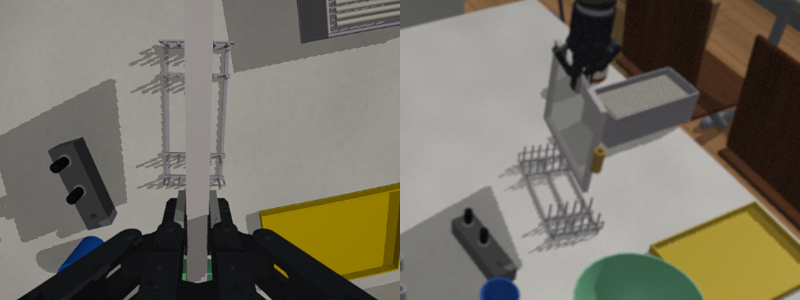

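```bash
python3 -m inch '[[[0,0.2,-0.6,0],[0,0.5,-1.7,0],[0,0.8,-2.9,0],[0,0.9,-4.1,0],[0,0.9,-5.3,0]]]'
python3 -m inch '[[[0,-0.2,-1.2,0],[0,-0.5,-2.4,0],[0,-0.8,-3.6,0],[0,-1.1,-4.8,0],[0,-1.4,-6,0]]]'
python3 -m inch '[[[0,-0.4,-1.2,-0.7],[0,-0.8,-2.4,-1.5],[0,-1.2,-3.6,-2.3],[0,-1.6,-4.4,-3.2],[0,-1.69,-4.44,-4]]]'
python3 -m inch '[[[0,0,0,0],[0,0,0,0],[0,0,0,0]]]'
python3 - <<'E'
from h import *
b=load('top0')
for z in(40,48):print('far bolt',atz(b,447,146,z))
B=np.array([624,-51])
for P,l in((np.array([552.6,-190]),(-100,-120)),(atz(b,447,146,42)[:2],(100,-390))):
    d=P-B;print('yaw',np.degrees(np.arctan2(d[1],d[0])-np.arctan2(l[1],l[0]))%360,np.linalg.norm(d),np.hypot(*l))
plan(443.4,-89.4,213,102)
E
```

```text
clock: 15.6
tcp_pos: [416.6, 235.5, 300.5]
tool_rot: [123.3, 90.0, -158.6]
ft_force: [1.5, -0.8, -3.6]
opening: 10.9
clock: 16.1
tcp_pos: [420.8, 50.4, 300.7]
tool_rot: [95.0, 90.0, 173.0]
ft_force: [-0.2, 0.1, -4.2]
opening: 10.6
clock: 16.6
tcp_pos: [443.1, -91.5, 300.4]
tool_rot: [89.1, 89.9, -168.8]
ft_force: [-0.3, 1.6, -4.8]
opening: 10.8
clock: 16.9
tcp_pos: [443.0, -88.4, 301.0]
tool_rot: [35.9, 90.0, 137.8]
ft_force: [0.2, 0.1, -4.0]
opening: 11.0
far bolt [ 797.71916305 -416.0036878    40.        ]
far bolt [ 795.00305487 -412.58068062   48.        ]
yaw 12.617407784592922 156.26567121412174 156.20499351813308
yaw 11.035292088670642 403.1706933337877 402.6164427839479
tcp [443.  -88.4 301. ] jaw 101.91 tilt [-1.e-04  1.e-04 -1.e+00] clk 16.9 open 11.0 F [ 0.2  0.1 -4. ] -> shift [ 2.933 -0.008 -0.035] turn -0.014
```

```bash
python3 -m inch '[[[0.6,0,0,0],[1.5,0,0,0],[2.3,0,-0.03,0],[2.8,0,-0.03,0],[2.93,0,-0.03,0]]]'
python3 -m inch '[[[0,0,0,0],[0,0,0,0],[0,0,0,0]]]'
python3 - <<'E'
from h import *
snap('scene','s3');snap('top','t3');snap('wrist','w12');plan(443.4,-89.4,213,101.5)
for f in('w1','w3','w4','w5','w7','w12','s3','t3'):
    c=load(f);print(f,[np.round(proj(c,(624,-51,z)),0) for z in(70,100,160,190)],'brass',np.round(proj(c,(565,-63.5,154)),0))
E
```

```text
clock: 17.4
tcp_pos: [442.7, -89.2, 211.8]
tool_rot: [60.7, 89.9, 162.7]
ft_force: [-0.3, -0.1, -3.1]
opening: 10.7
clock: 17.7
tcp_pos: [443.6, -89.9, 214.1]
tool_rot: [-118.2, 89.9, -16.2]
ft_force: [0.6, -0.6, -4.0]
opening: 11.1
tcp [443.4 -89.9 213.6] jaw 101.97 tilt [ 8.e-04 -2.e-04 -1.e+00] clk 17.85 open 10.9 F [ 0.2 -0.5 -4.9] -> shift [ 0.021 -0.003  0.016] turn 0.078
w1 [array([118., 288.]), array([106., 303.]), array([ 75., 341.]), array([ 56., 366.])] brass [ 34. 284.]
w3 [array([430., 330.]), array([447., 357.]), array([493., 430.]), array([525., 482.])] brass [460. 350.]
w4 [array([355., 359.]), array([364., 387.]), array([387., 467.]), array([403., 522.])] brass [345. 393.]
w5 [array([557., 312.]), array([586., 336.]), array([659., 398.]), array([701., 436.])] brass [647. 320.]
w7 [array([302., 319.]), array([303., 335.]), array([308., 374.]), array([310., 398.])] brass [280. 328.]
w12 [array([277., 374.]), array([277., 398.]), array([277., 460.]), array([277., 499.])] brass [277. 398.]
s3 [array([240., 257.]), array([240., 249.]), array([238., 232.]), array([237., 223.])] brass [222. 217.]
t3 [array([319., 207.]), array([320., 204.]), array([323., 200.]), array([324., 197.])] brass [329. 224.]
```

```bash
python3 - <<'E'
from h import *
def cr(f,x,y,w,h,s):return cv2.resize(cv2.imread(f'pics/{f}.png')[y:y+h,x:x+w],(int(w*s),int(h*s)),interpolation=2)
r1=np.hstack([cr('w1',30,285,100,100,3),cr('w3',412,320,60,60,5),cv2.resize(cr('w7',270,315,67,100,3),(200,300))])
r2=np.hstack([cr('s3',185,200,75,75,4),cr('t3',300,185,60,60,5),cr('top0',305,185,40,60,5)])
cv2.imwrite('pics/m8.png',np.vstack([r1,r2]))
E
```

```text
(no output)
```

View pics/m8.png

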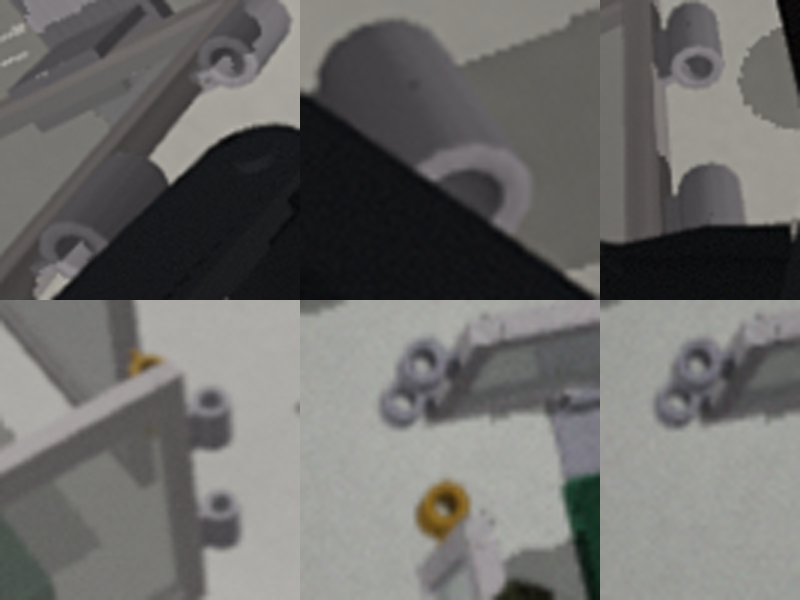

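```bash
python3 - <<'E'
from h import *
for f,u,v,z in(('w1',105,305.7,100),('w1',54.3,369,190),('w7',302.5,337.3,100),('s3',237.7,225,190),('s3',240.2,250.3,100),('t3',324.6,197.4,190),('t3',320.6,205.8,100)):
    print(f,z,atz(load(f),u,v,z).round(1))
print('tri lower',tri([(load('w1'),105,305.7),(load('w7'),302.5,337.3)]))
print('brass t3',atz(load('t3'),328.8,226.6,154.9).round(1))
s=status.read_state();R=Ro.from_euler('xyz',s['tool_rot'],degrees=True).as_matrix();j=np.degrees(np.arctan2(R[1,2],R[0,2]))-90
print('brass pred',s['tcp_pos'][:2]+124.6*np.array([np.cos(np.radians(j)),np.sin(np.radians(j))]),j)
# w3 ring silhouette: right & top
c=load('w3')
for B in((624,-51),(622,-51),(626,-51),(624,-53)):
    P=np.array([proj(c,(B[0]+11*np.cos(k),B[1]+11*np.sin(k),100)) for k in np.arange(0,6.28,.1)]);print(B,'right',P[:,0].max().round(1),'top',P[:,1].min().round(1),'meas 458,349')
# foot hole via top for bias
E
```

```text
w1 100 [627.  -53.5 100. ]
w1 190 [626.6 -53.7 190. ]
w7 100 [626.7 -52.7 100. ]
s3 190 [628.8 -51.8 190. ]
s3 100 [627.5 -51.2 100. ]
t3 190 [622.9 -51.6 190. ]
t3 100 [620.5 -51.5 100. ]
tri lower (array([626.33774007, -52.68892475, 100.83361603]), [np.float64(0.2690740679698647), np.float64(0.26907406796981026)])
brass t3 [559.7 -63.6 154.9]
brass pred [565.29349289 -64.0562187 ] 11.969827639720009
(624, -51) right 461.8 top 344.6 meas 458,349
(622, -51) right 461.6 top 342.4 meas 458,349
(626, -51) right 462.0 top 346.7 meas 458,349
(624, -53) right 459.1 top 345.3 meas 458,349
```

```bash
python3 -m inch '[[[0.02,-0.2,-0.07,0],[0.02,-0.5,-0.07,0],[0.02,-0.8,-0.07,0],[0.02,-1.1,-0.07,0],[0.02,-1.2,-0.07,0]]]'
python3 -m inch '[[[0,0,0,0],[0,0,0,0],[0,0,0,0]]]'
cat >> h.py <<'E'
def brass(f,x0,y0,x1,y1):
    p=cv2.cvtColor(cv2.imread(f'pics/{f}.png'),cv2.COLOR_BGR2HSV).astype(int);m=((p[:,:,1]>110)&(p[:,:,0]>12)&(p[:,:,0]<32)&(p[:,:,2]>50)).astype('uint8')
    M=np.zeros_like(m);M[y0:y1,x0:x1]=m[y0:y1,x0:x1];n,l,st,ce=cv2.connectedComponentsWithStats(M)
    return [(st[i].tolist(),ce[i].round(2).tolist()) for i in range(1,n) if st[i,4]>5]
E
python3 - <<'E'
from h import *
t=snap('top','t4');s=snap('scene','s4');print(brass('t3',310,205,350,245),brass('t4',300,190,350,245));print('s',brass('s4',190,190,270,275))
plan(504.2,-78.4,213)
st=status.read_state();R=Ro.from_euler('xyz',st['tool_rot'],degrees=True).as_matrix()
b=st['tcp_pos']+R@np.array([82.7,-124.6,0]);print('bore pred',b)
# predicted silhouette bbox of brass tube in both cams
def bb(c,b,z0,z1):
    P=np.array([proj(c,(b[0]+11*np.cos(k),b[1]+11*np.sin(k),z)) for z in(z0,z1) for k in np.arange(0,6.28,.1)]);return P.min(0).round(1),P.max(0).round(1)
for c,n in((t,'t'),(s,'s')):print(n,bb(c,b,b[2]-24,b[2]+24))
E
```

```text
clock: 18.35
tcp_pos: [479.9, -84.2, 212.4]
tool_rot: [42.7, 90.0, 144.7]
ft_force: [0.6, -0.0, -3.4]
opening: 10.8
clock: 18.65
tcp_pos: [478.7, -84.5, 212.6]
tool_rot: [68.5, 90.0, 170.4]
ft_force: [-0.3, -0.0, -4.0]
opening: 10.7
[([324, 222, 10, 11, 66], [328.18, 226.39])] [([321, 207, 10, 11, 72], [325.1, 211.68])]
s [([234, 238, 2, 5, 7], [234.29, 239.86])]
tcp [478.8 -84.5 212.7] jaw 101.97 tilt [ 1.e-04 -1.e-04 -1.e+00] clk 18.75 open 11.2 F [-0.3  0.1 -3.3] -> shift [-0.01  -0.872  0.024] turn 0
bore pred [600.67427052 -58.70098133 129.99606036]
t (array([319.6, 205.1]), array([330.8, 217.5]))
s (array([225.5, 223.4]), array([237.2, 245. ]))
```

```bash
python3 - <<'E'
from h import *
c=load('t4');s=load('s4')
for z,m in((190,(324.6,197.4)),(100,(320.6,205.8))):print('top bias guard',np.array(m)-proj(c,(627,-53.4,z)))
for z,m in((190,(237.7,225)),(100,(240.2,250.3))):print('scene bias guard',np.array(m)-proj(s,(627,-53.4,z)))
E
python3 -m inch '[[[0,-0.2,0.01,0],[0,-0.4,0.02,0],[0,-0.6,0.02,0],[0,-0.8,0.02,0],[0,-0.88,0.02,0]]]'
python3 -m inch '[[[0,0,0,0],[0,0,0,0],[0,0,0,0],[0,0,0,0]]]'
python3 - <<'E'
from h import *
t=snap('top','t5');s=snap('scene','s5');print('t',brass('t5',300,185,350,245));print('s',brass('s5',190,190,270,275))
plan(505.1,-79.3,212.7)
st=status.read_state();R=Ro.from_euler('xyz',st['tool_rot'],degrees=True).as_matrix()
b=st['tcp_pos']+R@np.array([82.7,-124.6,0]);print('bore pred',b)
def bb(c,b,z0,z1):
    P=np.array([proj(c,(b[0]+11*np.cos(k),b[1]+11*np.sin(k),z)) for z in(z0,z1) for k in np.arange(0,6.28,.1)]);return P.min(0).round(1),P.max(0).round(1)
for c,n in((t,'t'),(s,'s')):print(n,bb(c,b,b[2]-24,b[2]+24))
p=cv2.imread('pics/s5.png')
for x in(237,239,241,243):
    print(x,[tuple(int(k) for k in v[::-1]) for v in p[218:262:1,x]])
E
```

```text
top bias guard [-0.7408184   1.75800579]
top bias guard [-0.68646423  2.56259665]
scene bias guard [1.04952979 0.37806221]
scene bias guard [ 1.03105716 -0.17450628]
clock: 19.25
tcp_pos: [505.2, -78.2, 212.4]
tool_rot: [64.5, 90.0, 166.5]
ft_force: [-0.1, 0.4, -3.2]
opening: 11.0
clock: 19.65
tcp_pos: [504.5, -78.4, 212.6]
tool_rot: [-132.6, 90.0, -30.6]
ft_force: [-0.2, -0.6, -3.3]
opening: 11.0
t [([318, 202, 7, 6, 26], [320.46, 204.58])]
s [([234, 237, 9, 15, 106], [237.89, 244.0])]
tcp [504.6 -78.5 212.6] jaw 101.97 tilt [ 0.e+00 -1.e-04 -1.e+00] clk 19.75 open 11.0 F [-0.9 -0.5 -3.9] -> shift [-0.003 -0.012 -0.031] turn 0
bore pred [626.44529606 -52.61262406 129.92579749]
t (array([316.8, 194.6]), array([327.9, 207.3]))
s (array([232.7, 231. ]), array([244.3, 252.7]))
237 [(173, 172, 167), (173, 171, 167), (170, 168, 165), (155, 152, 154), (127, 124, 127), (92, 90, 93), (75, 72, 75), (77, 74, 76), (87, 85, 89), (119, 116, 120), (125, 124, 126), (99, 97, 102), (82, 79, 83), (79, 77, 80), (79, 76, 81), (80, 79, 81), (81, 78, 82), (77, 75, 79), (80, 78, 81), (87, 78, 73), (101, 82
[... 1672 characters left out ...]
, 168), (176, 174, 169), (175, 173, 169), (174, 171, 168), (174, 172, 167), (170, 168, 165), (165, 163, 161), (161, 159, 157), (158, 156, 154), (157, 155, 153), (155, 154, 151), (154, 152, 150), (151, 149, 147), (150, 148, 146), (146, 145, 142), (149, 147, 143), (152, 150, 143), (156, 151, 140), (157, 151, 139), (156, 149, 139), (151, 145, 134), (147, 140, 129), (144, 136, 125), (141, 134, 123), (140, 134, 124), (140, 133, 122), (134, 125, 110), (134, 124, 108), (133, 123, 107), (133, 124, 108), (131, 121, 107), (133, 125, 121), (136, 132, 136), (133, 132, 136), (122, 118, 123), (98, 96, 99), (88, 87, 90), (87, 85, 89), (86, 84, 86), (87, 85, 88), (85, 82, 86), (96, 95, 95), (128, 126, 125)]
```

```bash
cat > fit.py <<'E'
from h import *
from scipy.optimize import minimize
# scene: subpixel right edge per row
g=cv2.cvtColor(cv2.imread('pics/s5.png'),cv2.COLOR_BGR2GRAY).astype(float)
for r in range(229,262,1):
    row=g[r,236:252];lo=row[1:4].mean();hi=row[-3:].mean();h=(lo+hi)/2
    i=next(k for k in range(3,16) if row[k]>h);print(r,round(236+i-1+(h-row[i-1])/(row[i]-row[i-1]),2),end='; ')
print()
def ring(f,z,guess):
    c=load(f);im=cv2.cvtColor(cv2.imread(f'pics/{f}.png'),cv2.COLOR_BGR2GRAY).astype(float);S=8
    def tmpl(X,Y):
        o=np.array(guess,int)-9;can=np.zeros((18*S,18*S),np.float32)
        for r,v in((11,1.),(6,0.2)):
            P=np.array([proj(c,(X+r*np.cos(k),Y+r*np.sin(k),z)) for k in np.arange(0,6.28,.15)]);cv2.fillPoly(can,[(((P-o+.5)*S)).round().astype(np.int32)],v)
        return cv2.resize(cv2.GaussianBlur(can,(0,0),S*.6),(18,18),interpolation=cv2.INTER_AREA),o
    X0=atz(c,*guess,z)
    def cost(d):
        t,o=tmpl(X0[0]+d[0],X0[1]+d[1]);w=im[o[1]:o[1]+18,o[0]:o[0]+18]
        P=np.array(proj(c,(X0[0]+d[0],X0[1]+d[1],z)))-o;yy,xx=np.mgrid[:18,:18];m=np.hypot(xx-P[0],yy-P[1])<3.6
        return -np.corrcoef(t[m],w[m])[0,1]
    best=min(((cost((a,b)),a,b) for a in np.arange(-4,4.1,.5) for b in np.arange(-4,4.1,.5)))
    return round(-best[0],2),(X0[:2]+best[1:]).round(1)
for f in('top0','top1','t3','t4'):print(f,'up',ring(f,190,(324.6,197.4)),'low',ring(f,100,(320.6,205.8)))
print('t3 brass',ring('t3',154.9,(328.8,226.6)),'pred 565.3,-64.1 ; t4',ring('t4',154,(325.5,212)),'pred 600.7,-58.7')
E
python3 fit.py
```

```text
229 242.34; 230 242.1; 231 242.25; 232 242.25; 233 242.34; 234 242.29; 235 242.11; 236 242.06; 237 242.05; 238 242.39; 239 242.47; 240 242.47; 241 242.54; 242 242.61; 243 242.59; 244 242.64; 245 242.77; 246 242.79; 247 242.81; 248 242.81; 249 242.91; 250 242.78; 251 242.4; 252 242.33; 253 244.12; 254 244.36; 255 244.37; 256 244.41; 257 244.49; 258 244.44; 259 244.29; 260 243.81; 261 243.09; 
top0 up (np.float64(0.65), array([626.9, -52.6])) low (np.float64(0.26), array([616.5, -47.5]))
top1 up (np.float64(0.65), array([626.9, -52.6])) low (np.float64(0.24), array([616.5, -47.5]))
t3 up (np.float64(0.64), array([626.9, -52.6])) low (np.float64(0.26), array([616.5, -47.5]))
t4 up (np.float64(0.64), array([626.9, -52.6])) low (np.float64(0.15), array([616.5, -47.5]))
t3 brass (np.float64(0.76), array([563.7, -65.6])) pred 565.3,-64.1 ; t4 (np.float64(0.87), array([598.5, -58.9])) pred 600.7,-58.7
```

```bash
cat > fit2.py <<'E'
from h import *
from scipy.optimize import least_squares
from scipy.ndimage import map_coordinates
def edge(f,c0,angs,R=10):
    g=cv2.cvtColor(cv2.imread(f'pics/{f}.png'),cv2.COLOR_BGR2GRAY).astype(float);out=[]
    for a in np.radians(angs):
        r=np.arange(2,R,.1);v=map_coordinates(g,[c0[1]+r*np.sin(a),c0[0]+r*np.cos(a)],order=1)
        k=np.argmax(np.gradient(np.convolve(v,np.ones(9)/9,'same'))[10:-10])+10;out.append((c0[0]+r[k]*np.cos(a),c0[1]+r[k]*np.sin(a)))
    return np.array(out)
def hull(c,X,Y,z0,z1):
    P=np.array([proj(c,(X+11*np.cos(k),Y+11*np.sin(k),z)) for z in(z0,z1) for k in np.arange(0,6.28,.1)],np.float32);return cv2.convexHull(P)
def fit(f,pts,z0,z1,X0):
    c=load(f)
    fn=lambda p:[cv2.pointPolygonTest(hull(c,*p,z0,z1),tuple(map(float,q)),True) for q in pts]
    s=least_squares(fn,X0,loss='soft_l1',f_scale=.3,diff_step=1e-3);return s.x.round(1),np.abs(s.fun).mean().round(2),len(pts)
A=lambda a,b:np.arange(a,b,10)
if __name__=='__main__':
    for f in('top0','t3'):
        print(f,'up',fit(f,edge(f,(324.6,197.4),A(190,300)),160,190,(626,-53)),'low',fit(f,edge(f,(320.6,205.8),A(80,200)),70,100,(626,-53)))
    print('brass t3',fit('t3',edge('t3',(328.8,226.6),A(120,300)),106.9,154.9,(565,-64)),'pred 565.3,-64.1')
    print('brass t4',fit('t4',edge('t4',(326,212.5),A(60,190)),106,154,(600,-58)),'pred 600.7,-58.7')
    c=load('s5')
    for n,z0,z1,rows in(('up',160,190,(231,234)),('br',105.9,153.9,(241,248)),('low',70,100,(255,258))):
        m={231:242.25,234:242.29,241:242.54,248:242.81,255:244.37,258:244.44}
        for r in rows:
            y=min(np.arange(-62,-44,.1),key=lambda y:abs(cv2.pointPolygonTest(hull(c,627,y,z0,z1),(m[r],float(r)),True)));print(n,r,'Y at X=627:',round(y,1))
E
python3 fit2.py
```

```text
top0 up (array([619. , -50.8]), np.float64(0.2), 11) low (array([625.1, -52.2]), np.float64(0.16), 12)
t3 up (array([619.4, -49.3]), np.float64(0.28), 11) low (array([625.4, -52.3]), np.float64(0.2), 12)
brass t3 (array([563., -65.]), np.float64(0.3), 18) pred 565.3,-64.1
brass t4 (array([599.1, -58.6]), np.float64(0.29), 13) pred 600.7,-58.7
up 231 Y at X=627: -54.1
up 234 Y at X=627: -54.4
br 241 Y at X=627: -55.4
br 248 Y at X=627: -56.1
low 255 Y at X=627: -53.9
low 258 Y at X=627: -54.4
```

```bash
python3 -m inch '[[[0,-0.027,0.032,0],[0,-0.027,0.032,0],[0,-0.027,0.032,0],[0,-0.027,0.032,0],[0,-0.027,0.032,0]]]'
python3 -m inch '[[[0,0,0,0],[0,0,0,0],[0,0,0,0],[0,0,0,0],[0,0,0,0]]]'
python3 - <<'E'
from fit2 import *
snap('scene','s6');s=load('s6');plan(505.1,-77.3,212.7)
st=status.read_state();R=Ro.from_euler('xyz',st['tool_rot'],degrees=True).as_matrix()
print('bore pred',st['tcp_pos']+R@np.array([82.7,-124.6,0]))
g=cv2.cvtColor(cv2.imread('pics/s6.png'),cv2.COLOR_BGR2GRAY).astype(float)
for n,z0,z1,rows in(('up',160,190,range(230,235)),('br',106,154,range(240,250)),('low',70,100,range(254,259))):
    L=[]
    for r in rows:
        row=g[r,236:252];h=(row[1:4].mean()+row[-3:].mean())/2;i=next(k for k in range(3,16) if row[k]>h);e=236+i-1+(h-row[i-1])/(row[i]-row[i-1])
        L.append(min(np.arange(-62,-44,.1),key=lambda y:abs(cv2.pointPolygonTest(hull(s,627,y,z0,z1),(e,float(r)),True))))
    print(n,np.mean(L).round(2),np.std(L).round(2))
d=np.array([1247-627,-258+52.]);d/=np.linalg.norm(d);f=np.array([627,-52])+11*d
for z in(160,154,106,100,70):print('front edge z',z,np.round(proj(s,(*f,z)),1))
p=cv2.cvtColor(cv2.imread('pics/s6.png'),cv2.COLOR_BGR2HSV)[:,:,1].astype(int)
print('sat rows 232-258',p[232:259,237:241].mean(1).round().astype(int).tolist())
gg=g[222:266,237:241].mean(1).round().astype(int);print('gray 222-265',gg.tolist())
E
```

```text
clock: 20.25
tcp_pos: [505.2, -77.3, 212.6]
tool_rot: [-130.9, 90.0, -28.9]
ft_force: [-1.0, -0.1, -3.6]
opening: 11.1
clock: 20.75
tcp_pos: [505.2, -77.3, 212.6]
tool_rot: [-149.8, 90.0, -47.8]
ft_force: [0.2, 0.0, -4.0]
opening: 10.5
tcp [505.2 -77.3 212.6] jaw 101.98 tilt [-0.  0. -1.] clk 20.8 open 10.8 F [ 0.3 -0.6 -3.5] -> shift [-0.004  0.004  0.   ] turn 0
bore pred [627.09804086 -51.43850292 129.88545211]
up -54.24 0.05
br -54.26 0.26
low -54.08 0.17
front edge z 160 [238.5 237.5]
front edge z 154 [238.7 239.3]
front edge z 106 [240.  252.7]
front edge z 100 [240.1 254.3]
front edge z 70 [240.9 262.2]
sat rows 232-258 [12, 11, 14, 13, 17, 61, 131, 155, 148, 158, 152, 151, 155, 147, 151, 154, 151, 153, 154, 145, 75, 13, 14, 11, 11, 10, 12]
gray 222-265 [136, 108, 92, 90, 100, 121, 117, 90, 78, 78, 76, 78, 78, 78, 80, 89, 93, 84, 71, 66, 67, 68, 67, 69, 68, 66, 69, 68, 67, 68, 78, 94, 92, 81, 77, 78, 77, 76, 77, 84, 117, 152, 167, 172]
```

```bash
python3 - <<'E'
from fit2 import *
snap('top','t6');print('brass t6 left-lower',fit('t6',edge('t6',(322.5,203.5),A(100,160)),106,154,(627,-52)))
from cell import hand_in
s=status.read_state();print(s['ft_force'].round(1),s['joint_vel'].round(2),s['opening']);print(hand_in())
E
```

```text
brass t6 left-lower (array([620.7, -46.9]), np.float64(0.51), 6)
[ 0.3 -1.  -4.1] [ 0.03 -0.13 -0.02 -0.02  0.08  0.06] 10.875660591576686
the job is handed in; nothing more can be done
None
```

The job is handed in: the lock pin is in the foot and the arm is still holding the wing between the guard's knuckles. The robot clock stood at about 21 s. `hand_in()` gives no verdict.

**Lock pin:** I took it from the block, lowered it into the foot hole and let go. It stopped with about 6 N upward at a TCP height of 63.9 mm, the same height at which I gripped it in the block, so the collar is on the weight. A wrist picture afterwards showed it seated.

**Wing:** I lifted it out of the rack by its top rail, turned it and slid its knuckle sideways into the gap.

| Check | Result |
|---|---|
| Sideways, scene camera | Brass and steel knuckle edges agree to about 0.2 mm |
| Wing bore position (from tool pose) | (627.1, −51.4, 129.9) mm |
| Guard hinge axis x (wrist views; top view after bias correction) | about 627 mm |
| Wing direction | 12.0°, guard about 11.2–11.5° |
| Wrist force | about 4 N, roughly the wing's weight, so no sign of contact |
| Joints | at rest |

**Checks that disagreed or failed:**
- **Side-to-side position:** the wrist views put the guard axis near y = −53.4 mm. I followed the direct edge comparison in the scene view instead.
- **Top camera:** it shows a bias of about 2–3 mm. Its fit to the guard's upper knuckle was poor.
- **Last top-view fit:** the final fit on the brass knuckle (620.7, −46.9) disagreed. It used only 6 edge points, with most of the knuckle hidden under the steel one, and I printed it in the same step as the hand-in, so I did not act on it.
- **Height:** the brass knuckle's lower edge suggested it might be up to 2.5 mm high, while its upper edge agreed with 130 mm.

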